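# Close and lock the lid of a control unit

### The job

Close up the control unit on the bench: push its open lid fully shut, then take the T-handle driver from the tool rack and with it turn both lid screws clockwise until they stop, so that both are locked. Hang the driver back in the rack, and do not disturb the small screwdriver in it or the jar, tape, reel and cable gland around the unit.

Things in the scene. Friction and masses are not known exactly. Their poses are not given: they have to be found in the camera images.
- unit: Control unit, a light grey plastic case (150 mm along its x, 200 mm along its y, base 65 mm high) held in an aluminium nest plate (180 x 230 x 8 mm) fixed to the bench. Origin on the bench under the centre of the case; its x points from the screw side (nearer the robot) to the hinge side. Case rim 73 mm above the bench; top of the shut lid 91 mm above the bench.
- lid (a joint): Opening angle of the lid, rad: 0 shut, 1.75 fully open; it starts half open or nearly upright. Its friction hinge holds it wherever it is left; about 0.25 N m plus the lid's weight (0.22 kg), some 1 to 3 N at the free edge, moves it. The lid is a flat cover 150 x 200 x 18 mm hinged along the far (+x) top edge of the case; it swings up and away from the robot.
- lid_hinge (a point): Middle of the lid's hinge axis, which is the case's y axis direction, 75 mm towards the case's +x and 73 mm above the bench. The point's axes are those of the case.
- lid_edge (a point): Point on the lid's outer (upper) face, midway between the two screws, 20 mm in from the free edge: 130 mm from the hinge axis along the lid and 18 mm above the hinge axis when shut. Axes of the lid: x from free edge to hinge, z out of the outer face.
- screw_left (a joint): Turn of the left (+y of the case) lid screw, rad, clockwise positive seen from above: 0 open (slot across the free edge), 1.571 its stop, locked (slot along the free edge); starts within 0.35 of open. A captive quarter-turn screw; about 0.06 N m turns it and it stays where it is left.
- screw_right (a joint): Same for the right (-y of the case) lid screw.
- slot_left (a point): Centre of the floor of the left screw's slot. The screw is a round metal head, 20 mm across, flush in the lid's top face, 22 mm from the free edge and 75 mm left of the lid's middle. Slot 4 mm wide, 5.5 mm deep, right across the head, its upper edges chamfered 1.5 mm. Site axes: x along the slot, z out of the head; the point turns with the screw.
- slot_right (a point): Same for the right screw, 75 mm right of the lid's middle.
- driver: T-handle flat-blade driver, 129 mm long. Origin at the blade's tip; z up the shaft to the handle, x along both the blade's width and the crossbar. Blade 11 mm wide, 2.4 thick, 16 long; shaft 8 mm; collar 26 mm across, its underside 92 mm above the tip; crossbar 84 mm long, 18 thick, 22 high, centred 118 mm above the tip. Hangs upright in an end hole of the rack, tip 13 mm above the bench.
- rack: Grey sheet-metal tool rack fixed to the bench left or right of the unit, with a flat top plate (60 mm along its x, 160 mm along its y) 105 mm above the bench. Three 18 mm holes in a row along its y at -50, 0 and +50 mm: the end ones filled, the middle one empty. A tool hangs in a hole with its collar on the plate. Origin on the bench under the middle hole.
- small_driver: Small straight screwdriver with a round handle 26 mm thick, 168 mm long, hanging in the rack's other end hole. Origin at its tip. Leave alone.
- tape_roll: Roll of tape lying flat, 60 mm across, 19 mm high, near one front corner of the unit. Origin under its centre. Leave alone.
- screw_jar: Clear jar with a black cap, 52 mm across, 62 mm high, near the other front corner of the unit. Origin under its centre. Leave alone.
- reel: Grey reel standing on its flange, 50 mm across, 40 mm high, near one rear corner of the unit. Origin under its centre. Leave alone.
- gland: Dark plastic cable gland standing on end, 28 mm across, 42 mm high, near the other rear corner of the unit. Origin under its centre. Leave alone.

How it is judged:
On the way, in this order (a step that is already met when the one before it is completed fails the run):
1. the lid is pushed fully shut (within 0.03 rad) (value of joint lid below 0.03 rad), for 0.2 s.
2. with the lid shut, both screws have been turned clockwise to their stops (beyond 1.4 of 1.571 rad) (value of joint each of screw_left, screw_right above 1.4 rad and value of joint lid below 0.03 rad), for 0.1 s.
At the end, for the whole second after the job is handed in: The lid is shut (within 0.03 rad), both screws are turned beyond 1.4 rad of their 1.571 rad, and the driver hangs at rest and upright (within 0.1 rad) in any hole of the rack, its collar down on the plate (within 5 mm) (all of step 2 and z of driver in the frame of rack between 0.008 and 0.018 m and x of driver in the frame of rack between -0.012 and 0.012 m and y of driver in the frame of rack between -0.07 and 0.07 m and angle between driver's own z axis and vertical below 0.1 rad and linear speed of driver below 0.03 m/s); the robot touches nothing.
It fails at once if a screw is turned by anything other than the driver's blade in its slot ((velocity of joint screw_left above 0.5 rad/s and distance between driver and slot_left above 0.02 m) or (velocity of joint screw_right above 0.5 rad/s and distance between driver and slot_right above 0.02 m)).
It fails at once if the tape, the jar, the reel, the cable gland or the small screwdriver is moved more than 30 mm (distance of any of tape_roll, screw_jar, reel, gland, small_driver from where it was at the start of the episode above 0.03 m).
It also fails if it takes over 70 s, if anything falls off the work surface, if the arm or the gripper's body presses on something with over 40 N, if the wrist force passes 120 N, or if a joint passes its speed limit or range.

### The arm

A 6-joint arm with a two-finger parallel gripper is mounted at the origin on the work surface. World frame = base frame: x ahead of the robot, y to its left, z up, the work surface at z = 0. Lengths are in m, angles in rad, forces in N, time in s.
With the tool pointing down it reaches from about 0.375 to 0.9 m from the base axis. Payload 3.1 kg.
Tool frame: the origin (TCP) lies on the front face of the gripper's body, between the roots of the fingers; the fingertips stand ctrl.tip_extent ahead of it and the grasp point (between the pads) lies 51 mm ahead of it (ctrl.tip_extent is the distance from the TCP to the fingertips, in m); x points along the fingers, z is the direction in which the jaws open and shut, and the axes are right-handed (so a half turn about x gives the same grasp; the last joint's range is limited). The gripper opens to 87 mm and grips with 3 to 60 N. Pads are 19 mm wide; open, the fingers measure 117 mm over their backs; the gripper's body (75 mm by 190 mm) begins 51 mm behind the grasp point.
Start: joints at [1.127, 0.527, 1.433, -0, 1.181, -0.178], TCP at [0.164, 0.603, 0.292] pointing down, gripper open.
Joint ranges: [-3.08, 3.08], [-0.75, 2.2], [0.22, 2.44], [-1.43, 4.57], [0, 2.65], [-2.85, 2.85]. Speed limits (rad/s): [2.79, 2.79, 3.14, 3.14, 3.14, 3.14].

### API

Orientations are given as a 3x3 rotation matrix whose columns are the frame's x, y, z axes.
In Python, from bench import ctrl, optics gives the robot as it stands.
- The arm moves only by the tool carry_out, never from a script. Its argument "targets" is one flat list of numbers, 5 for each row, row after row: the shift along the tool's x, y, z in mm, then the turn about the tool's x in rad, then the finger opening in mm, from 0 to 87. A call has 1 to 10 rows; each row is the pose to reach, as a shift and turn from the pose commanded when the call began, along the tool's axes at that moment; what a row does not reach only later rows make up. A row lasts 1/8 s, in which the tool goes at most 62.5 mm and 10.7 degrees, less where a joint would pass 70% of its speed; a pose out of reach is approached as far as the arm can. A call with a gripper value outside its range is refused whole. The fingers move at their own pace and stop on an object; "grip_force" is the grip in N (left out, the last holds). Time passes only in rows, so rows that repeat a pose let the fingers close. It gives the time, the measured TCP pose, the force and the opening at its end, in the units of the state.
- ctrl.observe(): the state, without advancing time (a new reading comes with each control period).
- optics.camera(name): name is "scene" or "top" or "wrist"; returns a dict with "color" (384x512x3 uint8, red, green, blue), "fx", "fy", "cx", "cy" (pixels), "R" (3x3) and "t" (3): a world point X has camera coordinates R X + t; the wrist camera has in their place "hand_eye" (4x4, takes a point from camera to tool coordinates, whose origin is the TCP and whose axes are the tool frame's). Camera axes: x right, y down, z forward; pixel columns grow to the right and rows downward; lengths in m; the calibration is good to about 2 mm. A picture is of the moment at which its call begins: read the wrist's pose just before it. There is no depth.
- ctrl.hand_in(): hands the job in, once; it reports no verdict.
The state is a dict: "time_s": time; "joints": joint angles; "joint_velocities": joint speeds; "joint_torque": joint torques, N m; "tcp_pos": TCP position; "orientation": TCP orientation; "ft_force": force on the tool from outside, world axes, zero at the start; "ft_torque": the same for the moment, N m; "grip_width": opening from 0.0 (shut) to 1.0 (fully open).
Only numpy, scipy, OpenCV 4.12 (cv2) and the standard library are available. Lean on these libraries where they do the work, as an engineer would, in place of code of your own. Each camera call takes 0.05 s, during which the arm holds its last target. There are 200 camera calls.

## Working session

There is one attempt and no reset: what is moved stays moved. The work goes in short steps, Python scripts to look and compute and a tool call to move; the robot and the scene stay as the last step left them, time stands still between calls to the robot, and variables do not carry over. Pictures are saved under pics/ and viewed, about 8 in all and at most 12, crops included, and the job is handed in when it is done.

Besides the shell and the picture viewer there is one more tool, called after "Request:" as name(argument=value, ...) on one line, values as JSON. carry_out: Moves the arm, as the interface text tells. Its arguments: {"type":"object","properties":{"targets":{"type":"array"},"grip_force":{"type":"number"}},"required":["targets"]}

```bash
mkdir -p pics; ls; python3 - <<'E'
from bench import ctrl, optics
import cv2, numpy as np, json
s=ctrl.observe(); print(s['time_s'],s['tcp_pos'],s['orientation'],ctrl.tip_extent)
for n in ['scene','top']:
    c=optics.camera(n); cv2.imwrite(f'pics/{n}0.png',c['color'][...,::-1])
    np.savez(f'{n}0.npz',**{k:c[k] for k in ['color','fx','fy','cx','cy','R','t']})
    print(n,c['fx'],c['cx'],c['cy'],np.round(c['R'],3).tolist(),c['t'], 'cam at',-np.array(c['R']).T@c['t'])
a=cv2.imread('pics/scene0.png');b=cv2.imread('pics/top0.png')
E
```

```text
pics
0.0 [0.16388822 0.60251354 0.29127131] [[-9.22217378e-04 -9.64892720e-01  2.62642702e-01]
 [-1.97580274e-03  2.62644059e-01  9.64890768e-01]
 [-9.99997623e-01  3.70908865e-04 -2.14865259e-03]] 0.0697
scene 351.94467687341444 250.857930502808 193.37158024050674 [[-0.761, 0.649, -0.001], [0.554, 0.648, -0.523], [-0.339, -0.398, -0.852]] [ 0.36995742 -0.26140565  1.0539564 ] cam at [0.78324605 0.34930666 0.76192912]
top 400.88725985217627 252.84941241300544 186.78083486410014 [[0.014, -1.0, -0.017], [-0.998, -0.013, -0.065], [0.065, 0.018, -0.998]] [0.03091013 0.53940501 0.91184303] cam at [0.47836497 0.02174883 0.94555003]
```

View pics/scene0.png

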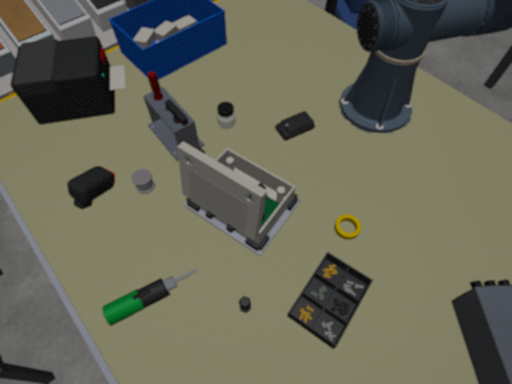

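View pics/top0.png

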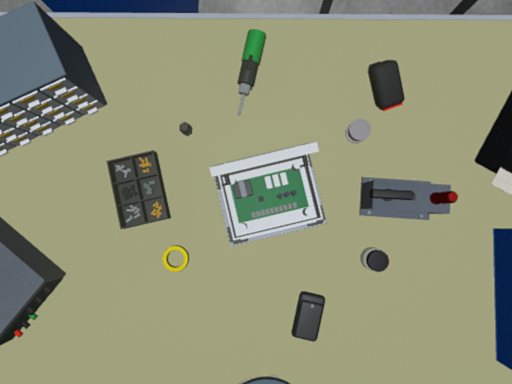

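The scene view shows the unit with its lid nearly upright (~(225,190)) and the rack at (175,120). In the top view the unit is at ~(268,195), the rack at ~(405,198), the driver's black crossbar at ~(392,195), the red small driver at (445,197), the tape at (175,258), the jar at (376,260), the reel at (358,131) and the gland at (186,128).

```bash
cat > h.py <<'E'
import numpy as np, cv2
def ray(c,u,v):
    d=np.array([(u-c['cx'])/c['fx'],(v-c['cy'])/c['fy'],1.]); R=np.array(c['R']); return -R.T@np.array(c['t']),R.T@d
def onz(c,u,v,z):
    o,d=ray(c,u,v); return o+d*(z-o[2])/d[2]
def proj(c,X):
    p=np.array(c['R'])@np.array(X)+np.array(c['t']); return c['fx']*p[0]/p[2]+c['cx'],c['fy']*p[1]/p[2]+c['cy']
E
python3 - <<'E'
import cv2
a=cv2.imread('pics/top0.png')[135:255,205:465]; a=cv2.resize(a,None,fx=3,fy=3,interpolation=cv2.INTER_CUBIC)
b=cv2.imread('pics/scene0.png')[60:260,130:330]; 
for i in range(0,260,20): cv2.putText(a,str(205+i),(i*3,8),0,.3,(0,0,255)); cv2.line(a,(i*3,10),(i*3,14),(0,0,255))
for i in range(0,120,20): cv2.putText(a,str(135+i),(0,i*3+4),0,.3,(0,0,255))
a=cv2.convertScaleAbs(a,alpha=1.3,beta=30)
cv2.imwrite('pics/c1.png',a)
E
```

```text
(no output)
```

View pics/c1.png

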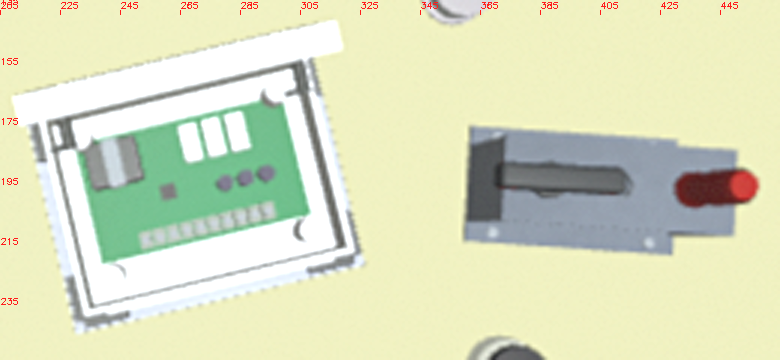

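```bash
python3 - <<'E'
import numpy as np
from h import *
c=dict(np.load('top0.npz'));s=dict(np.load('scene0.npz'))
l=onz(c,231,245.7,.008);r=onz(c,326.7,222.7,.008)
print('front nest',l,r,np.linalg.norm(l-r))
y=(l-r)/np.linalg.norm(l-r);x=np.array([y[1],-y[0],0]);yaw=np.arctan2(-y[0],y[1])
U=(l+r)/2+.09*x;U[2]=0;print('unit',U,'yaw',yaw)
np.savez('unit.npz',U=U,x=x,y=y)
for p in [(209,166.7),(318.3,141.7),(212.3,175.7),(319.7,150.7)]:
    for z in (.223,):
        d=onz(c,*p,z)-U; print('lid',p,z,d@x,d@y)
# case projections check in scene
H=U+.075*x+[0,0,.073]
for th in (1.2,1.4,1.6,1.75):
    print(th,[[np.round(proj(k,H+.15*(-np.cos(th)*x+np.sin(th)*np.array([0,0,1]))+o*(np.sin(th)*x+np.cos(th)*np.array([0,0,1]))+q*y)).astype(int).tolist() for q in(.1,-.1) for o in(0,.018)] for k in(c,s)])
for n,p,z in [('plate re',(450.5,185),.105),('plate re2',(449.5,213),.105),('plate L',(373,194),.105),('bar L',(371,193.7),.142),('bar R',(414,196.5),.142)]:
    print(n,onz(c,*p,z))
for n,p,z in [('tape',(175.5,258),.019),('jar',(376,260),.062),('reel',(358,131),.04),('gland',(186,128),.042)]: print(n,onz(c,*p,z))
E
```

```text
front nest [0.40175674 0.08710646 0.008     ] [ 0.45815376 -0.13451361  0.008     ] 0.22868335230596654
unit [ 0.51717544 -0.00150812  0.        ] yaw 0.24918702929915248
lid (209, 166.7) 0.223 0.07117681819440037 0.10166794224406121
lid (318.3, 141.7) 0.223 0.06888329952275915 -0.10184574342184072
lid (212.3, 175.7) 0.223 0.05378784899949929 0.09955359228142237
lid (319.7, 150.7) 0.223 0.052315737549289754 -0.10029383734727512
1.2 [[[217, 194], [214, 185], [323, 168], [321, 159]], [[275, 181], [270, 185], [193, 134], [187, 137]]]
1.4 [[[213, 178], [210, 169], [320, 152], [318, 143]], [[266, 189], [261, 195], [183, 140], [177, 145]]]
1.6 [[[209, 162], [207, 153], [316, 136], [313, 127]], [[257, 200], [251, 207], [173, 149], [167, 155]]]
1.75 [[[206, 150], [204, 141], [313, 125], [310, 116]], [[250, 210], [244, 218], [165, 157], [159, 164]]]
plate re [ 0.54221185 -0.37554726  0.105     ]
plate re2 [ 0.48390919 -0.37242826  0.105     ]
plate L [ 0.5213372  -0.21465133  0.105     ]
bar L [ 0.51999373 -0.20027453  0.142     ]
bar R [ 0.51551501 -0.28550574  0.142     ]
tape [0.37268332 0.21346518 0.019     ]
jar [ 0.38011483 -0.23240755  0.062     ]
reel [ 0.66769249 -0.19979882  0.04      ]
gland [0.67016426 0.19240013 0.042     ]
```

```bash
python3 - <<'E'
import cv2
b=cv2.imread('pics/scene0.png')[65:255,135:335]; b=cv2.resize(b,None,fx=3,fy=3,interpolation=cv2.INTER_CUBIC)
for i in range(0,200,20): cv2.putText(b,str(135+i),(i*3,8),0,.3,(0,0,255)); cv2.putText(b,str(65+i),(0,i*3+4),0,.3,(0,0,255))
b=cv2.convertScaleAbs(b,alpha=1.3,beta=20)
cv2.imwrite('pics/c2.png',b)
E
```

```text
(no output)
```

View pics/c2.png

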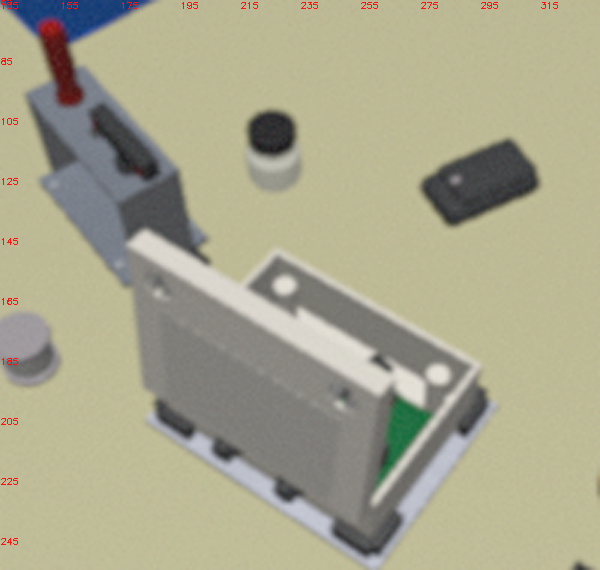

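Lid opening from the projections is about 1.40–1.42 rad. The scene crop's outer lid corner at ~(265,195) agrees. Next I'll plan the lid push.

```bash
cat >> h.py <<'E'
def rel(s,P,psi):
    """shift (mm) + turn for world TCP P and jaw angle psi from state s"""
    R=np.array(s['orientation']);d=R.T@(np.array(P)-s['tcp_pos'])*1e3
    p0=np.arctan2(R[1,2],R[0,2]); return np.round(d,1).tolist(),round(-(psi-p0),3)
def unit():
    d=np.load('unit.npz'); return d['U'],d['x'],d['y']
E
python3 - <<'E'
from h import *
from bench import ctrl
s=ctrl.observe();U,x,y=unit()
for cx,z in [(.115,.33),(.115,.254)]:
    P=U+cx*x;P[2]=z;print(P,rel(s,P,1.82))
print('lid path (in case x,z shifts mm) of TCP')
for th in np.arange(1.42,-.05,-.14):
    cs,sn=np.cos(th),np.sin(th)
    print(round(th,2),round(75-110*cs+18*sn+9.5,1),round(73+110*sn+18*cs+69.7,1))
E
```

```text
[0.62862346 0.02685274 0.33      ] ([-38.0, -599.6, -433.5], np.float64(-0.515))
[0.62862346 0.02685274 0.254     ] ([38.0, -599.6, -433.4], np.float64(-0.515))
lid path (in case x,z shifts mm) of TCP
1.42 85.8 254.2
1.28 70.2 253.2
1.14 54.9 250.2
1.0 40.2 245.0
0.86 26.4 237.8
0.72 13.7 228.8
0.58 2.4 218.0
0.44 -7.4 205.8
0.3 -15.3 192.4
0.16 -21.2 178.0
0.02 -25.1 162.9
```

Request:
carry_out(targets=[-45,-50,-36,0,0,-45,-150,-108,-0.1,0,-45,-200,-145,-0.3,0,-45,-250,-181,-0.4,0,-45,-300,-217,-0.5,0,-45,-350,-253,-0.515,0,-45,-400,-289,-0.515,0,-45,-450,-325,-0.515,0,-45,-500,-361,-0.515,0,-45,-550,-397,-0.515,0])

```text
time_s: 1.35
tcp_pos: [0.5469, 0.1286, 0.3369]
orientation: [[-0.001, -0.969, -0.246], [0.0, -0.246, 0.969], [-1.0, 0.0, 0.0]]
ft_force: [0.6, 1.3, -0.2]
grip_width: 0.016
```

```bash
python3 - <<'E'
from h import *
from bench import ctrl
s=ctrl.observe();U,x,y=unit()
for cx,z in [(.115,.33),(.115,.254)]:
    P=U+cx*x;P[2]=z;print(P,rel(s,P,1.82))
print(s['time_s'],s['tcp_pos'],s['ft_force'],s['joints'],s['grip_width'])
E
```

```text
[0.62862346 0.02685274 0.33      ] ([6.8, -54.1, -118.7], np.float64(-0.0))
[0.62862346 0.02685274 0.254     ] ([82.8, -54.2, -118.8], np.float64(-0.0))
1.35 [0.54691771 0.1286061  0.33691538] [ 0.55555064  1.33713482 -0.21106169] [ 3.19282203e-02  3.91940844e-01  1.53935392e+00  3.68965165e-04
  1.21087350e+00 -1.78784590e+00] 0.015950309815309628
```

Request:
carry_out(targets=[7,-30,-60,0,0,7,-54,-118,0,0,7,-54,-118,0,0,7,-54,-118,0,0])

```text
time_s: 1.85
tcp_pos: [0.627, 0.0291, 0.3294]
orientation: [[-0.002, -0.969, -0.245], [0.001, -0.245, 0.969], [-1.0, 0.002, 0.001]]
ft_force: [-0.2, 0.6, 1.0]
grip_width: 0.009
```

```bash
python3 - <<'E'
from h import *
from bench import ctrl
s=ctrl.observe();U,x,y=unit()
P=U+.115*x;P[2]=.254;print(P,rel(s,P,1.82))
print(s['time_s'],s['tcp_pos'],s['ft_force'],s['joint_velocities'].round(3))
E
```

```text
[0.62862346 0.02685274 0.254     ] ([75.4, -1.1, -2.7], np.float64(-0.001))
1.85 [0.62704901 0.02911762 0.32935922] [-0.15391728  0.55388709  1.00481536] [ 0.033 -0.019  0.024  0.004  0.001  0.002]
```

Request:
carry_out(targets=[55,0,0,0,0,75,0,0,0,0,75,28,0,0,0,76,44,0,0,0,79,59,0,0,0,84,74,0,0,0,92,88,0,0,0,101,100,0,0,0,111,112,0,0,0,124,121,0,0,0])

```text
time_s: 3.1
tcp_pos: [0.509, 0.0005, 0.2062]
orientation: [[-0.0, -0.969, -0.248], [0.0, -0.248, 0.969], [-1.0, 0.0, 0.0]]
ft_force: [0.3, -0.3, 2.1]
grip_width: 0.007
```

```bash
python3 - <<'E'
from h import *
from bench import ctrl
s=ctrl.observe();U,x,y=unit()
for cx,z in [(-.0153,.1924),(-.0212,.178),(-.0251,.1629),(-.025,.1607)]:
    P=U+cx*x;P[2]=z;print(rel(s,P,1.82))
print(s['time_s'],s['tcp_pos'],(s['tcp_pos']-U)@x,s['ft_force'])
E
```

```text
([13.8, 7.9, -3.9], np.float64(0.001))
([28.2, 13.8, -3.9], np.float64(0.001))
([43.3, 17.7, -3.9], np.float64(0.001))
([45.5, 17.6, -3.9], np.float64(0.001))
3.1 [5.09046911e-01 4.82729655e-04 2.06182581e-01] -0.0073864886625073485 [ 0.3136803  -0.31478269  2.08361093]
```

Request:
carry_out(targets=[14,8,0,0,0,28,14,0,0,0,38,17,0,0,0,43,18,0,0,0,46,18,0,0,0,47,18,0,0,0,47,18,0,0,0])

```text
time_s: 3.98
tcp_pos: [0.4923, -0.0046, 0.161]
orientation: [[-0.001, -0.969, -0.247], [0.0, -0.247, 0.969], [-1.0, 0.001, 0.0]]
ft_force: [-4.7, 1.5, 14.6]
grip_width: -0.001
```

Request:
carry_out(targets=[1,0,0,0,0,1,0,0,0,0,-60,0,0,0,0,-120,20,0,0,40,-170,20,0,0,87,-170,20,0,0,87,-170,20,0,0,87])

```text
time_s: 4.85
tcp_pos: [0.4731, -0.0097, 0.3291]
orientation: [[0.0, -0.969, -0.247], [0.0, -0.247, 0.969], [-1.0, -0.0, 0.0]]
ft_force: [0.4, -0.6, -0.1]
grip_width: 0.374
```

```bash
cat >> h.py <<'E'
def wcam(name):
    from bench import ctrl,optics
    s=ctrl.observe();c=optics.camera('wrist');T=np.eye(4);T[:3,:3]=s['orientation'];T[:3,3]=s['tcp_pos']
    M=np.linalg.inv(T@np.array(c['hand_eye']));c['R']=M[:3,:3];c['t']=M[:3,3]
    cv2.imwrite(f'pics/{name}.png',c['color'][...,::-1])
    np.savez(f'{name}.npz',**{k:c[k] for k in ['color','fx','fy','cx','cy','R','t']});return s,c
E
python3 - <<'E'
from h import *
s,c=wcam('w1');print(s['time_s'],s['tcp_pos'],s['ft_force'],c['fx'],np.round(c['hand_eye'],3).tolist())
U,x,y=unit()
for q in(.075,-.075):
    print(proj(c,U-.053*x+q*y+[0,0,.091]))
E
```

```text
4.85 [ 0.47309806 -0.00968079  0.32905119] [ 0.39020256 -0.63405518 -0.06718044] 315.98291720336107 [[-0.002, -0.276, 0.961, -0.091], [-0.0, -0.961, -0.276, 0.075], [1.0, -0.001, 0.002, -0.001], [0.0, 0.0, 0.0, 1.0]]
(np.float64(323.78749567463404), np.float64(163.11852611621867))
(np.float64(182.10312060364308), np.float64(163.17166900935132))
```

View pics/w1.png

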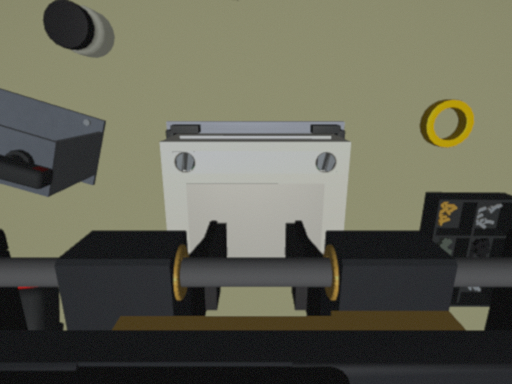

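The wrist view shows the lid shut and the screw heads at ~(185,162) and (326,162), with the slots roughly across the edge. The rack with the driver bar is at the left.

```bash
cat >> h.py <<'E'
def screw(c,u,v,z=.091,h=16):
    """centroid (world) of dark head disc near (u,v) and slot angle about world z from dark pixels inside"""
    g=cv2.cvtColor(c['color'],cv2.COLOR_RGB2GRAY).astype(float);u0,v0=int(round(u)),int(round(v))
    p=g[v0-h:v0+h+1,u0-h:u0+h+1];b=np.median(p);yy,xx=np.mgrid[-h:h+1,-h:h+1]
    m=((p<b-25)&(np.hypot(xx,yy)<h)).astype(np.uint8)
    n,l,st,ce=cv2.connectedComponentsWithStats(m);k=1+np.argmax(st[1:,4])
    cn=max(cv2.findContours((l==k).astype(np.uint8),0,1)[0],key=len);(a,bb),r=cv2.minEnclosingCircle(cn)
    C=onz(c,u0-h+a,v0-h+bb,z)
    dm=(np.hypot(xx+h-a,yy+h-bb)<.8*r); t=np.percentile(p[dm],22);w=dm&(p<t)
    pts=np.array([onz(c,u0+i,v0+j,z)[:2] for i,j in zip(xx[w],yy[w])]);q=pts-pts.mean(0)
    e,V=np.linalg.eigh(q.T@q);d=V[:,1];d=d*np.sign(d[0])
    return C,r,np.arctan2(d[1],d[0]),e[1]/e[0],p
E
python3 - <<'E'
from h import *
c=dict(np.load('w1.npz'));U,x,y=unit();ims=[]
for u,v in[(326,162),(185,162)]:
    C,r,a,k,p=screw(c,u,v);d=C-U;print(C,d@x,d@y,'r',r,'ang-yaw',a-.249,k)
    ims.append(cv2.resize(p.astype(np.uint8),None,fx=10,fy=10,interpolation=cv2.INTER_CUBIC))
cv2.imwrite('pics/c3.png',np.hstack(ims))
# lid edges: sides & front edge
E
```

```text
[0.44537305 0.05914765 0.091     ] -0.05462595554302534 0.07648993854558528 r 10.832635879516602 ang-yaw -0.2823447604508938 9.741836756642686
[ 0.48203551 -0.08521458  0.091     ] -0.05469793723989237 -0.07245496913479497 r 11.011176109313965 ang-yaw -0.08824834816116442 7.154548012484354
```

View pics/c3.png

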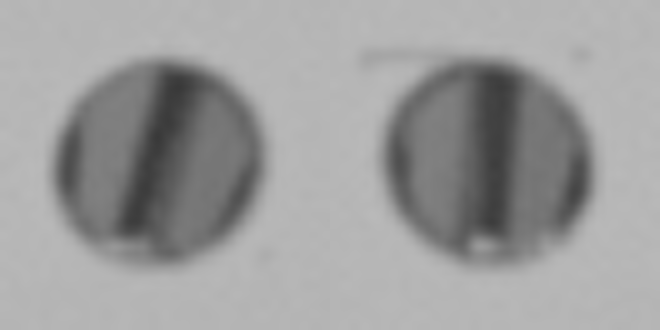

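Request:
carry_out(targets=[0,2,-30,0.187,87,0,4,-60,0.374,87,0,6,-90,0.561,87,0,8,-120,0.748,87,0,10,-160,0.935,87,0,12,-200,1.122,87,0,14,-237,1.309,87,0,14,-237,1.496,87,0,14,-237,1.683,87,0,14,-237,1.87,87])

```text
time_s: 6.15
tcp_pos: [0.5177, -0.2428, 0.3265]
orientation: [[-0.004, 0.056, 0.998], [0.003, 0.998, -0.056], [-1.0, 0.003, -0.004]]
ft_force: [0.3, -0.8, 1.0]
grip_width: 1.004
```

```bash
python3 - <<'E'
from h import *
s,c=wcam('w2');print(s['time_s'],s['tcp_pos'],s['orientation'].round(3).tolist(),s['grip_width'],s['joints'].round(2))
cv2.imwrite('pics/w2b.png',cv2.convertScaleAbs(c['color'][...,::-1],alpha=1.8,beta=20))
for P in [(.5178,-.243,.142),(.5178,-.285,.142),(.5178,-.201,.142)]: print(proj(c,P))
E
```

```text
6.15 [ 0.51767573 -0.24277044  0.32652052] [[-0.004, 0.056, 0.998], [0.003, 0.998, -0.056], [-1.0, 0.003, -0.004]] 1.0038993789696062 [-0.63  0.42  1.53 -0.    1.2  -0.58]
(np.float64(255.56010126435683), np.float64(185.8524119116992))
(np.float64(258.09063179958173), np.float64(228.89840251693317))
(np.float64(252.81994335835665), np.float64(139.2405217026529))
```

View pics/w2b.png

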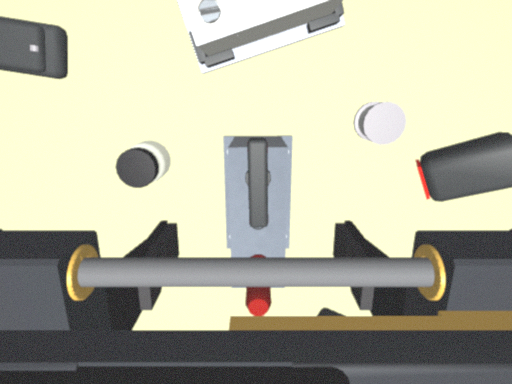

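The view shows the bar from (257,139) to (258,228), with the collar at (258,178). The fingers stand well clear to both sides, and the small driver is at (258,285), behind the fingers.

```bash
python3 - <<'E'
from h import *
c=dict(np.load('w2.npz'));g=cv2.cvtColor(c['color'],cv2.COLOR_RGB2GRAY)
p=g[130:240,225:290];print(np.percentile(p,[5,20,50,80]))
m=((p<50)).astype(np.uint8)
for r in (145,155,165,178,190,200,210,220,226):
    row=g[r,225:292].astype(int); print(r,row[15:55].tolist())
E
```

```text
[44. 57. 87. 90.]
145 [48, 47, 50, 50, 51, 49, 46, 35, 35, 45, 55, 64, 67, 68, 68, 67, 67, 67, 69, 67, 66, 67, 67, 65, 56, 44, 35, 37, 46, 47, 49, 48, 49, 49, 48, 48, 48, 49, 45, 51]
155 [87, 86, 88, 86, 87, 87, 84, 63, 43, 45, 54, 62, 64, 64, 65, 66, 64, 67, 64, 65, 64, 66, 67, 62, 53, 43, 39, 60, 79, 87, 88, 87, 88, 87, 89, 87, 87, 87, 86, 86]
165 [89, 87, 86, 86, 87, 88, 86, 71, 47, 40, 48, 56, 63, 63, 61, 64, 63, 65, 64, 63, 63, 65, 65, 60, 56, 43, 36, 52, 80, 86, 86, 87, 85, 85, 86, 87, 86, 88, 86, 88]
178 [86, 90, 87, 89, 84, 65, 64, 62, 43, 40, 47, 56, 60, 62, 61, 61, 62, 60, 60, 58, 60, 60, 60, 58, 51, 44, 36, 42, 61, 66, 66, 80, 87, 87, 87, 86, 86, 86, 85, 86]
190 [87, 88, 87, 89, 86, 88, 89, 86, 64, 45, 46, 51, 57, 59, 59, 59, 58, 58, 58, 59, 58, 59, 58, 56, 52, 41, 38, 52, 82, 86, 89, 87, 88, 86, 88, 87, 86, 86, 89, 86]
200 [92, 90, 91, 91, 89, 89, 89, 88, 71, 49, 42, 47, 53, 56, 55, 56, 59, 57, 56, 57, 54, 57, 59, 56, 50, 42, 35, 49, 78, 87, 89, 87, 87, 87, 86, 88, 87, 87, 87, 88]
210 [91, 91, 89, 91, 92, 92, 90, 91, 86, 59, 41, 44, 51, 53, 55, 57, 54, 56, 55, 55, 52, 52, 55, 52, 48, 44, 38, 49, 79, 89, 89, 89, 88, 87, 88, 89, 89, 86, 88, 89]
220 [90, 90, 90, 90, 90, 91, 91, 91, 82, 55, 39, 42, 48, 51, 52, 54, 52, 52, 53, 49, 51, 51, 49, 52, 47, 43, 36, 39, 67, 84, 90, 91, 90, 89, 89, 90, 86, 88, 89, 88]
226 [88, 89, 90, 89, 90, 89, 89, 93, 90, 83, 68, 56, 46, 45, 47, 46, 46, 45, 46, 50, 49, 46, 44, 45, 51, 56, 65, 78, 86, 86, 88, 88, 88, 89, 88, 89, 89, 89, 85, 90]
```

```bash
python3 - <<'E'
from h import *
from bench import ctrl
c=dict(np.load('w2.npz'));s=ctrl.observe()
a=onz(c,257.0,139,.142);b=onz(c,258.5,227,.142)
print(a,b,np.linalg.norm(a-b),np.arctan2(*(a-b)[[1,0]])-np.pi/2)
for r in (145,200,220): 
    l,rr={145:(247.5,267),200:(249,267),220:(249.6,267.3)}[r]; print(np.linalg.norm(onz(c,l,r,.142)-onz(c,rr,r,.142)))
print('collar',onz(c,257.6,178,.115))
m=(a+b)/2; m[2]=.192; psi=np.arctan2(*(a-b)[[1,0]])-np.pi/2
print(m,rel(s,m,psi))
E
```

```text
[ 0.52143448 -0.20099608  0.142     ] [ 0.51828811 -0.28310422  0.142     ] 0.08216840514392806 -0.03830105301966191
0.01701041956738561
0.01647945732618709
0.0165018622142025
collar [ 0.51972577 -0.24243605  0.115     ]
[ 0.51986129 -0.24205015  0.192     ] ([134.6, 0.3, 2.6], np.float64(-0.022))
```

Request:
carry_out(targets=[50,0,2,-0.02,60,90,0,2.5,-0.02,60,120,0,2.5,-0.02,50,134,0,2.5,-0.02,50,134,0,2.5,-0.02,50,134,0,2.5,-0.02,50,134,0,2.5,-0.02,0,134,0,2.5,-0.02,0,134,0,2.5,-0.02,0,134,0,2.5,-0.02,0], grip_force=50)

```text
time_s: 7.45
tcp_pos: [0.5205, -0.2431, 0.1954]
orientation: [[-0.001, 0.03, 1.0], [-0.0, 1.0, -0.03], [-1.0, -0.0, -0.001]]
ft_force: [-0.5, 1.3, 0.3]
grip_width: 0.205
```

Request:
carry_out(targets=[0,0,0,0,0,0,0,0,0,0,-20,0,0,0,0,-60,0,0,0,0,-110,0,0,0,0,-150,0,0,0,0,-150,0,0,0,0,-150,0,0,0,0])

```text
time_s: 8.45
tcp_pos: [0.5201, -0.2425, 0.3437]
orientation: [[-0.002, 0.03, 1.0], [0.002, 1.0, -0.03], [-1.0, 0.002, -0.002]]
ft_force: [0.1, 0.3, -1.6]
grip_width: 0.204
```

```bash
python3 - <<'E'
from h import *
s,c=wcam('w3');print(s['time_s'],s['tcp_pos'],s['orientation'].round(4).tolist(),s['ft_force'],s['grip_width']*87)
p=c['color'][60:260,130:380,::-1];cv2.imwrite('pics/w3b.png',cv2.resize(cv2.convertScaleAbs(p,alpha=1.8,beta=20),None,fx=3,fy=3,interpolation=cv2.INTER_CUBIC))
R=s['orientation'];print('pred tip',proj(c,s['tcp_pos']+R[:,0]*.1824))
E
```

```text
8.45 [ 0.520108   -0.24254384  0.34370233] [[-0.0022, 0.03, 0.9995], [0.0017, 0.9995, -0.03], [-1.0, 0.0017, -0.0022]] [ 0.11719783  0.27118303 -1.59360647] 17.72830673415293
pred tip (np.float64(254.52318946570418), np.float64(185.66136721084692))
```

View pics/w3b.png

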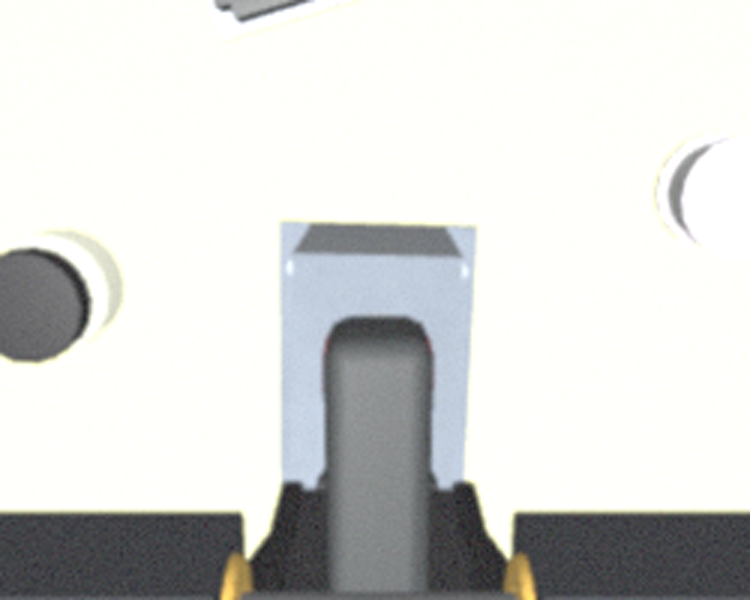

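The bar hides the blade from the wrist camera; the bar's near end is at rows ≥166 and cols 240–274. I'll use the finger-centred bar to check the lateral hand-eye offset and plan the hover over the left screw.

```bash
python3 - <<'E'
from h import *
from bench import ctrl
s=ctrl.observe();c=dict(np.load('w3.npz'));g=cv2.cvtColor(c['color'],cv2.COLOR_RGB2GRAY).astype(int)
R=s['orientation'];p=s['tcp_pos']
for r in (185,195,205,215): print(r,g[r,230:286].tolist())
for zt in (-.009,0,.009): print(zt,[np.round(proj(c,p+R@np.array([h,yy,zt])),1).tolist() for h,yy in((.0534,.042),(.0534,.03),(.0754,.042))])
SL=np.array([.44537,.05915]);SR=np.array([.48204,-.08521])
# hover so that driver axis is 45 mm behind slot along tool -y
psi=1.82-.28
yt=np.array([np.sin(psi),-np.cos(psi)])*-1  # check below
print('tool y at psi', [-np.sin(psi),np.cos(psi)])
E
```

```text
185 [106, 105, 106, 104, 105, 105, 99, 77, 47, 39, 45, 51, 57, 62, 68, 69, 71, 74, 72, 71, 71, 72, 69, 73, 73, 71, 72, 70, 70, 70, 71, 69, 73, 70, 71, 71, 70, 65, 60, 57, 51, 47, 41, 41, 68, 95, 101, 102, 103, 101, 102, 100, 103, 103, 102, 104]
195 [107, 105, 107, 106, 107, 106, 106, 100, 64, 41, 43, 47, 54, 60, 66, 69, 71, 71, 71, 73, 70, 70, 72, 72, 69, 69, 69, 69, 72, 68, 69, 70, 69, 69, 69, 69, 66, 64, 59, 53, 49, 44, 41, 45, 78, 97, 102, 102, 100, 101, 101, 101, 101, 101, 102, 111]
205 [105, 106, 107, 104, 106, 104, 107, 100, 64, 41, 43, 51, 56, 61, 65, 66, 68, 71, 69, 69, 70, 68, 71, 66, 70, 68, 68, 66, 71, 68, 67, 68, 67, 69, 65, 66, 67, 61, 59, 53, 50, 43, 35, 55, 89, 101, 103, 103, 103, 102, 102, 103, 102, 104, 106, 121]
215 [105, 106, 104, 106, 106, 107, 106, 99, 66, 44, 41, 48, 53, 61, 64, 67, 68, 70, 68, 69, 68, 67, 69, 68, 66, 66, 68, 67, 68, 68, 68, 66, 65, 65, 65, 66, 63, 62, 56, 48, 49, 42, 40, 59, 94, 104, 101, 101, 102, 102, 103, 105, 105, 104, 113, 139]
-0.009 [[233.8, 171.4], [234.2, 195.9], [236.4, 162.3]]
0 [[252.9, 171.4], [253.0, 195.8], [253.2, 162.3]]
0.009 [[272.1, 171.4], [271.7, 195.8], [270.0, 162.3]]
tool y at psi [np.float64(-0.9995258306054791), np.float64(0.03079145908246612)]
```

Request:
carry_out(targets=[0,15,-4,-0.1,0,0,45,-12,-0.28,0,0,80,-22,-0.46,0,0,120,-33,-0.64,0,0,160,-44,-0.82,0,0,200,-55,-1.0,0,0,240,-66,-1.18,0,0,275,-75,-1.36,0,0,298,-82,-1.54,0,0,298,-82,-1.57,0])

```text
time_s: 9.75
tcp_pos: [0.4462, 0.0585, 0.3435]
orientation: [[-0.004, -1.0, 0.028], [0.001, 0.028, 1.0], [-1.0, 0.004, 0.0]]
ft_force: [-0.3, -1.1, -1.4]
grip_width: 0.203
```

```bash
cat >> h.py <<'E'
U0=np.array([.51718,-.00151]);X0=np.array([.969,.2466]);Y0=np.array([-.2466,.969])
SL=U0-.0535*X0+.0749*Y0; SR=U0-.0535*X0-.0747*Y0
E
python3 - <<'E'
from h import *
from bench import optics
s,c=wcam('w4');print(s['time_s'],s['tcp_pos'],s['ft_force'],s['grip_width']*87)
print('to SL',rel(s,[*SL,s['tcp_pos'][2]],1.54), s['tcp_pos'][2]-.1824)
ims=[]
for n in('scene','top'):
    k=optics.camera(n); np.savez(n+'1.npz',**{q:k[q] for q in ['color','fx','fy','cx','cy','R','t']})
    u,v=np.round(proj(k,[*SL,.12])).astype(int);print(n,u,v)
    ims.append(cv2.resize(cv2.convertScaleAbs(k['color'][v-40:v+40,u-40:u+40,::-1],alpha=1.4,beta=10),(400,400),interpolation=cv2.INTER_CUBIC))
    print('proj tip axis',[np.round(proj(k,s['tcp_pos']+s['orientation'][:,0]*h),1).tolist() for h in(.0644,.1824)], 'SL',np.round(proj(k,[*SL,.091]),1), 'win0',u-40,v-40)
cv2.imwrite('pics/c4.png',np.hstack(ims))
E
```

```text
9.75 [0.44623918 0.05852983 0.3434979 ] [-0.31929977 -1.14719909 -1.40255189] 17.689191038770858
to SL ([-0.0, -0.6, -0.6], np.float64(0.003)) 0.16109789528839963
scene 281 176
proj tip axis [[288.4, 126.1], [283.6, 164.4]] SL [280.5 182.8] win0 241 136
top 242 228
proj tip axis [[237.0, 232.4], [240.4, 229.7]] SL [242.3 227.7] win0 202 188
```

View pics/c4.png

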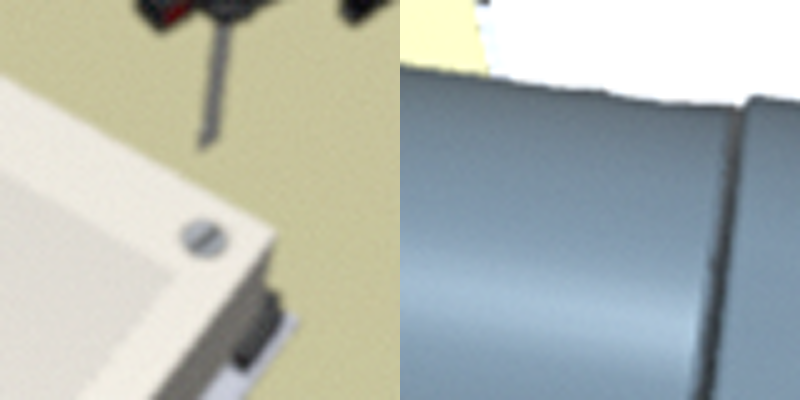

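In the scene crop the tip is at ~(282,165.4), against a prediction of (283.6,164.4). The screw is at ~(282.2,183.8), against (280.5,182.8). That relative offset needs checking numerically.

```bash
python3 - <<'E'
from h import *
from bench import ctrl
k=dict(np.load('scene1.npz'));s=ctrl.observe();g=cv2.cvtColor(k['color'],cv2.COLOR_RGB2GRAY).astype(int)
print('screw area');print(g[177:191,274:297])
print('shaft');
for r in range(140,169,2): print(r,g[r,276:296].tolist())
R=s['orientation'];p=s['tcp_pos']
for h in(.09,.12,.15,.1824): print(h,np.round(proj(k,p+R[:,0]*h),1))
for a,b in((-.075,.1),(-.053,.075),(-.053,-.075),(-.075,-.1),(.075,.1),(.075,-.1)): print(a,b,np.round(proj(k,[*(U0+a*X0+b*Y0),.091]),1))
E
```

```text
screw area
[[159 160 160 159 160 159 160 160 160 161 159 158 154 148 141 137 131 131
  129 130 130 129 131]
 [160 159 160 160 159 159 158 156 159 158 159 158 159 157 151 148 142 135
  133 130 129 131 129]
 [160 159 158 160 157 153 148 147 148 153 154 159 161 159 159 157 152 146
  140 134 131 130 129]
 [160 160 158 153 146 136 129 128 128 130 139 150 158 158 159 158 159 156
  151 145 139 132 130]
 [161 160 156 140 128 122 121 117 110 102 112 134 148 155 158 159 160 159
  158 155 148 142 133]
 [159 157 148 132 119 117 117 108  95  82  93 118 139 152 157 160 160 159
  161 159 156 146 134]
 [160 157 147 128 118 112 104  89  80  83  99 115 132 149 159 160 158 160
  160 159 149 135 127]
 [161 157 149 133 113 100  88  78  84  99 109 115 131 151 157 162 160 160
  159 154 136 121 122]
 [159 159 155 142 117  94  85  90 100 108 108 117 136 153 158 159 161 159
  154 139 118 110 122]
 [161 162 159 150 135 113 105 105 108 110 113 130 148 158 160 160 160 158
  144 115  96 107 122]
 [160 161 160 159 151 141 132 129 125 129 137 148 156 160 160 161 159 149
  127  96  87 110 127]
 [157 160 161 160 160 
[... 1329 characters left out ...]
108, 126, 130, 131, 129, 129, 130, 128, 129, 129, 128]
162 [130, 129, 130, 126, 111, 90, 72, 70, 85, 114, 128, 130, 129, 132, 129, 130, 131, 129, 129, 129]
164 [129, 130, 131, 125, 104, 81, 80, 94, 110, 123, 130, 130, 130, 131, 129, 130, 129, 129, 131, 130]
166 [129, 130, 130, 126, 118, 114, 119, 127, 130, 131, 130, 130, 130, 128, 129, 131, 131, 130, 130, 128]
168 [129, 130, 130, 131, 130, 131, 130, 130, 129, 127, 131, 131, 129, 130, 131, 129, 130, 131, 130, 130]
0.09 [285.8 135. ]
0.12 [284.5 145.2]
0.15 [283.3 154.6]
0.1824 [282.2 164.1]
-0.075 0.1 [294.8 181.6]
-0.053 0.075 [280.4 182.9]
-0.053 -0.075 [227.9 152.9]
-0.075 -0.1 [225.2 142.4]
0.075 0.1 [257.4 230.3]
0.075 -0.1 [185.1 184.3]
```

```bash
python3 - <<'E'
from h import *
from bench import ctrl
s=ctrl.observe();print(s['time_s'],s['tcp_pos'],s['orientation'].round(4).tolist(),s['ft_force'].round(1))
print(SL,rel(s,[SL[0],SL[1]+.001,.1824+.091+.005],1.54))
E
```

```text
9.9 [0.44787964 0.05663217 0.34439087] [[-0.0014, -0.9995, 0.0328], [-0.0003, 0.0328, 0.9995], [-1.0, 0.0014, -0.0004]] [ 0.5  0.1 -1.3]
[0.44686816 0.057875  ] ([66.0, 1.0, 2.2], np.float64(-0.002))
```

Request:
carry_out(targets=[30,1,2,0,0,55,1,2,0,0,66,1,2,0,0,66,1,2,0,0,66,1,2,0,0,66,1,2,0,0])

```text
time_s: 10.65
tcp_pos: [0.4474, 0.0591, 0.2801]
orientation: [[0.002, -1.0, 0.031], [-0.0, 0.031, 1.0], [-1.0, -0.002, -0.0]]
ft_force: [-0.1, -0.1, -1.6]
grip_width: 0.2
```

```bash
cat >> h.py <<'E'
def scene(n):
    from bench import ctrl,optics
    k=optics.camera('scene');np.savez(n+'.npz',**{q:k[q] for q in ['color','fx','fy','cx','cy','R','t']})
    s=ctrl.observe();return s,k
def crop(k,u,v,h,f,name):
    u,v=int(u),int(v);im=cv2.resize(cv2.convertScaleAbs(k['color'][v-h:v+h,u-h:u+h,::-1],alpha=1.3,beta=10),None,fx=f,fy=f,interpolation=cv2.INTER_CUBIC)
    for i in range(0,2*h,5): cv2.putText(im,str(u-h+i),(i*f,8),0,.28,(0,0,255)); cv2.putText(im,str(v-h+i),(0,i*f+4),0,.28,(0,0,255))
    cv2.imwrite(f'pics/{name}.png',im)
E
python3 - <<'E'
from h import *
s,k=scene('scene2');R=s['orientation'];p=s['tcp_pos']
print(s['time_s'],p,R[:,2],s['ft_force'].round(1),rel(s,[SL[0],SL[1]+.001,.1824+.091+.005],1.54))
print('tip pred',proj(k,p+R[:,0]*.1824),'h',p[2]-.1824-.091)
g=cv2.cvtColor(k['color'],cv2.COLOR_RGB2GRAY).astype(int)
for r in range(156,191): print(r,g[r,272:296].tolist())
E
```

```text
10.7 [0.44729301 0.05919748 0.27995783] [ 3.08825952e-02  9.99523006e-01 -1.59823516e-04] [ 0.7  0.  -1.3] ([1.6, 0.4, -0.3], np.float64(-0.0))
tip pred (np.float64(280.8069519828888), np.float64(181.72629153472823)) h 0.006557834467316309
156 [43, 43, 40, 36, 34, 25, 23, 20, 15, 13, 16, 13, 13, 1, 11, 7, 14, 41, 78, 109, 123, 128, 131, 132]
157 [36, 38, 36, 30, 25, 20, 16, 17, 24, 19, 18, 17, 21, 11, 10, 13, 23, 58, 97, 122, 130, 132, 130, 131]
158 [34, 31, 29, 24, 17, 14, 13, 13, 7, 20, 22, 30, 28, 23, 23, 22, 33, 69, 108, 127, 131, 132, 131, 131]
159 [25, 28, 17, 19, 11, 23, 30, 29, 25, 22, 26, 31, 34, 31, 25, 34, 54, 87, 117, 130, 132, 130, 131, 131]
160 [22, 20, 18, 28, 35, 54, 67, 74, 59, 39, 26, 26, 29, 29, 35, 58, 84, 110, 125, 131, 132, 132, 130, 131]
161 [15, 23, 33, 49, 68, 92, 109, 112, 96, 69, 43, 33, 36, 50, 70, 92, 114, 126, 130, 132, 132, 129, 131, 132]
162 [24, 39, 62, 87, 104, 120, 129, 129, 122, 96, 67, 57, 65, 86, 106, 119, 127, 131, 130, 131, 131, 130, 131, 129]
163 [57, 78, 96, 115, 124, 130, 133, 132, 123, 100, 78, 69, 86, 109, 123, 130, 130, 133, 130, 130, 131
[... 2605 characters left out ...]
 121, 95, 85, 91, 101, 108, 108, 119, 139, 154, 161, 161, 162, 160, 155, 140, 117, 109]
186 [161, 159, 161, 161, 160, 152, 133, 115, 105, 109, 109, 111, 114, 132, 149, 158, 161, 161, 161, 159, 144, 118, 99, 108]
187 [160, 161, 161, 161, 162, 160, 152, 141, 133, 130, 128, 129, 138, 148, 159, 160, 162, 162, 159, 151, 127, 96, 89, 112]
188 [155, 159, 160, 161, 161, 162, 160, 158, 155, 154, 152, 153, 157, 158, 161, 162, 162, 161, 153, 135, 106, 83, 89, 115]
189 [151, 153, 156, 158, 160, 162, 162, 161, 162, 162, 162, 162, 163, 162, 162, 160, 162, 154, 139, 109, 82, 75, 94, 118]
190 [151, 150, 152, 155, 158, 160, 163, 161, 162, 162, 162, 161, 162, 162, 161, 162, 158, 145, 118, 87, 71, 77, 99, 121]
```

Request:
carry_out(targets=[5,1.5,0,0,0,8,1.5,0,0,0,10,1.5,0,0,0,10,1.5,0,0,0,10,1.5,0,0,0])

```text
time_s: 11.32
tcp_pos: [0.4452, 0.0595, 0.2691]
orientation: [[-0.001, -1.0, 0.031], [0.0, 0.031, 1.0], [-1.0, 0.001, 0.0]]
ft_force: [0.0, 1.6, -2.5]
grip_width: 0.202
```

Request:
carry_out(targets=[1,0,0,0,0,2,0,0,0,0,2,0,0,0,0,2,0,0,0,0])

```text
time_s: 11.82
tcp_pos: [0.4456, 0.0593, 0.2676]
orientation: [[0.001, -1.0, 0.031], [0.0, 0.031, 1.0], [-1.0, -0.001, 0.0]]
ft_force: [-0.0, 2.0, 4.1]
grip_width: 0.204
```

Request:
carry_out(targets=[0,0,0,0.1,0,0,0,0,0.25,0,0,0,0,0.4,0,0,0,0,0.5,0,0,0,0,0.5,0])

```text
time_s: 12.45
tcp_pos: [0.4459, 0.0594, 0.2676]
orientation: [[0.002, -0.863, 0.505], [0.0, 0.505, 0.863], [-1.0, -0.001, 0.001]]
ft_force: [-0.2, 2.9, 4.0]
grip_width: 0.2
```

```bash
python3 - <<'E'
from h import *
from bench import ctrl
s=ctrl.observe();R=s['orientation'];print(s['tcp_pos'],(R.T@s['ft_force']).round(2),(R.T@s['ft_torque']).round(3),np.arctan2(R[1,2],R[0,2]))
E
```

```text
[0.4458822  0.05939327 0.26758103] [-4.02  1.61  2.37] [-0.065 -0.682  0.344] 1.0410610583212694
```

Request:
carry_out(targets=[0,0.5,0.8,0.15,0,0,0.5,0.8,0.3,0,0,0.5,0.8,0.45,0,0,0.5,0.8,0.6,0,0,0.5,0.8,0.75,0,0,0.5,0.8,0.83,0,0,0.5,0.8,0.83,0,0,0.5,0.8,0.83,0])

```text
time_s: 13.45
tcp_pos: [0.4458, 0.0598, 0.2675]
orientation: [[0.001, -0.211, 0.978], [-0.001, 0.978, 0.211], [-1.0, -0.001, 0.001]]
ft_force: [0.0, 0.1, 5.7]
grip_width: 0.201
```

```bash
python3 - <<'E'
from h import *
from bench import ctrl
s=ctrl.observe();R=s['orientation'];print(s['tcp_pos'],(R.T@s['ft_force']).round(2),(R.T@s['ft_torque']).round(3),np.arctan2(R[1,2],R[0,2]),s['joints'].round(3))
E
```

```text
[0.44582394 0.05983933 0.26754219] [-5.65  0.08  0.04] [-0.114 -0.003 -0.227] 0.21232319996033283 [-1.150e-01  3.320e-01  1.885e+00 -1.000e-03  9.240e-01 -3.270e-01]
```

Request:
carry_out(targets=[0,0,0,0.06,0,0,0,0,0.12,0,0,0,0,0.15,0,0,0,0,0.15,0,0,0,0,0.15,0])

```text
time_s: 14.08
tcp_pos: [0.4458, 0.0598, 0.2676]
orientation: [[0.001, -0.062, 0.998], [-0.001, 0.998, 0.062], [-1.0, -0.001, 0.001]]
ft_force: [0.1, -0.4, 4.8]
grip_width: 0.202
```

```bash
python3 - <<'E'
from h import *
from bench import ctrl
s=ctrl.observe();R=s['orientation'];print(s['tcp_pos'],(R.T@s['ft_force']).round(2),(R.T@s['ft_torque']).round(3),np.arctan2(R[1,2],R[0,2]))
E
```

```text
[0.44580809 0.05982911 0.26756421] [-4.81 -0.36  0.05] [-0.01  -0.047 -0.158] 0.06217317935959617
```

```bash
python3 - <<'E'
from h import *
s,k=scene('scene3')
for i in range(3):
    s,c=wcam('w5');R=s['orientation'];print(s['time_s'],(R.T@s['ft_force']).round(2),(R.T@s['ft_torque']).round(3))
E
```

```text
14.125 [-5.36 -1.    0.41] [-0.019  0.002 -0.167]
14.175 [-4.98 -0.04 -0.07] [-0.089  0.034 -0.224]
14.225 [-5.4  -0.35  0.36] [-0.08  -0.009 -0.216]
```

Request:
carry_out(targets=[0,0,0,0.08,0,0,0,0,0.15,0,0,0,0,0.15,0,0,0,0,0.15,0])

```text
time_s: 14.78
tcp_pos: [0.4458, 0.0598, 0.2675]
orientation: [[0.001, 0.088, 0.996], [-0.001, 0.996, -0.088], [-1.0, -0.001, 0.001]]
ft_force: [0.4, -0.7, 5.3]
grip_width: 0.202
```

```bash
python3 - <<'E'
from h import *
for i in range(4):
    s,c=wcam('w5');R=s['orientation'];print(s['time_s'],(R.T@s['ft_force']).round(2),(R.T@s['ft_torque']).round(3),np.arctan2(R[1,2],R[0,2]))
E
```

```text
14.775 [-5.33 -0.67  0.45] [-0.075 -0.039 -0.233] -0.0876539722104165
14.825 [-5.48 -0.99  0.79] [-0.044 -0.021 -0.233] -0.08763058574888032
14.875 [-5.15 -0.35  0.32] [-0.124 -0.056 -0.295] -0.08760648025686452
14.925 [-4.85  0.11  0.87] [-0.07  -0.031 -0.263] -0.08757020303170403
```

```bash
python3 - <<'E'
from h import *
s,k=scene('scene4')
c=dict(np.load('w5.npz'))
u,v=281,172;h=32
a=cv2.resize(k['color'][v-h:v+h,u-h:u+h,::-1],(400,400),interpolation=cv2.INTER_CUBIC)
b=cv2.resize(c['color'][100:260,176:336,::-1],(400,400),interpolation=cv2.INTER_CUBIC)
cv2.imwrite('pics/c5.png',cv2.convertScaleAbs(np.hstack([a,b]),alpha=1.5,beta=20))
E
```

```text
(no output)
```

View pics/c5.png

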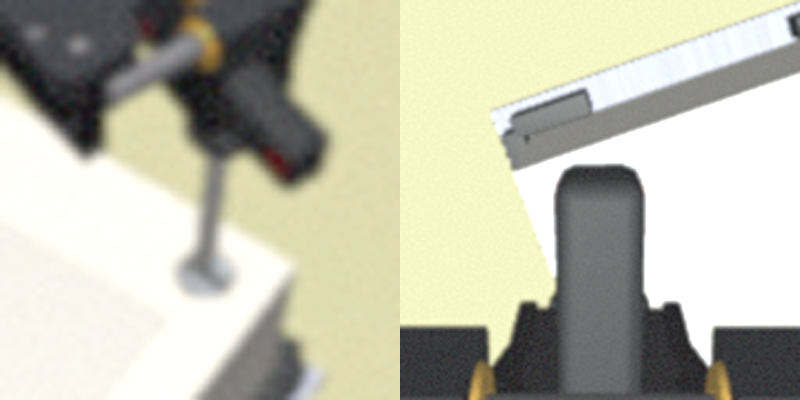

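The scene crop shows the blade in the head. The wrist crop shows the bar still square in the jaws, so there has been no slip. The torque isn't rising, so I'll lift and look at the screw.

Request:
carry_out(targets=[-10,0,0,0,0,-40,0,0,0,0,-60,-20,0,0,0,-70,-55,0,0,0,-70,-55,0,0,0,-70,-55,0,0,0])

```text
time_s: 15.78
tcp_pos: [0.4396, 0.0058, 0.3368]
orientation: [[-0.002, 0.09, 0.996], [0.001, 0.996, -0.09], [-1.0, 0.001, -0.002]]
ft_force: [0.1, -0.6, -0.7]
grip_width: 0.202
```

```bash
python3 - <<'E'
from h import *
s,c=wcam('w6');R=s['orientation'];print(s['tcp_pos'],s['ft_force'].round(1))
u,v=proj(c,[*SL,.091]);print(u,v,proj(c,[*SR,.091]))
C,r,a,k,p=screw(c,u,v,h=22);print(C-[*SL,.091],r,a-.249,k)
u0,v0=int(u),int(v)
a=cv2.resize(c['color'][v0-30:v0+30,u0-30:u0+30,::-1],(400,400),interpolation=cv2.INTER_CUBIC)
_,k=scene('scene5');u,v=281,183;h=20
b=cv2.resize(k['color'][v-h:v+h,u-h:u+h,::-1],(400,400),interpolation=cv2.INTER_CUBIC)
cv2.imwrite('pics/c6.png',np.hstack([a,b]))
E
```

```text
[0.43956253 0.00581802 0.33680497] [ 0.1 -0.6 -0.7]
257.65571594679176 121.35773134278956 (np.float64(300.17525091661196), np.float64(244.72183551511665))
[8.05323539e-03 2.66834522e-03 2.77555756e-17] 12.0969877243042 -1.5934429439956719 30.485517781133176
```

View pics/c6.png

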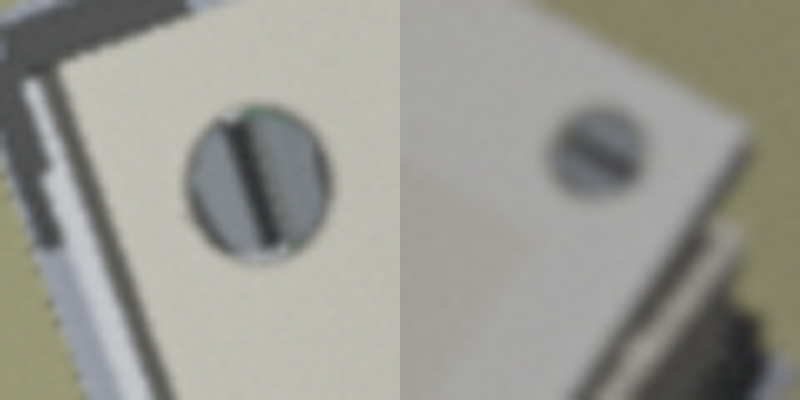

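The slot is now along the edge (joint ≈1.59, locked). However, the head moved up in the scene view to (281,178.5), so pulling the twisted blade out raised the lid by about 15 mm. I'll press it shut with the driver tip midway between the screws, and next time relieve the twist before lifting.

Request:
carry_out(targets=[0,-10,14,0,0,20,-18.5,26,0,0,42,-18.5,26,0,0,50,-18.5,26,0,0,56,-18.5,26,0,0,60,-18.5,26,0,0,63,-18.5,26,0,0,64,-18.5,26,0,0,65,-18.5,26,0,0,65,-18.5,26,0,0])

```text
time_s: 17.12
tcp_pos: [0.4649, -0.0154, 0.2733]
orientation: [[0.001, 0.09, 0.996], [-0.0, 0.996, -0.09], [-1.0, -0.0, 0.001]]
ft_force: [-1.8, 0.5, 5.3]
grip_width: 0.203
```

Request:
carry_out(targets=[1,0,0,0,0,1.5,0,0,0,0,1.5,0,0,0,0,-5,0,0,0,0,-30,0,0,0,0,-65,0,0,0,0,-70,0,0,0,0])

```text
time_s: 18.0
tcp_pos: [0.4658, -0.0156, 0.3442]
orientation: [[0.006, 0.09, 0.996], [-0.001, 0.996, -0.09], [-1.0, -0.001, 0.006]]
ft_force: [0.0, -0.1, -1.5]
grip_width: 0.202
```

```bash
python3 - <<'E'
from h import *
s,k=scene('scene6');R=s['orientation'];print(s['time_s'],s['tcp_pos'],s['ft_force'].round(1))
g=cv2.cvtColor(k['color'],cv2.COLOR_RGB2GRAY).astype(int);print(g[177:191:2,272:298]);
for n in('scene6','scene1'):
    kk=dict(np.load(n+'.npz'));gg=cv2.cvtColor(kk['color'],cv2.COLOR_RGB2GRAY)
    p=gg[172:192,274:288];m=(p<135).astype(np.uint8);M=cv2.moments(m,True);print(n,274+M['m10']/M['m00'],172+M['m01']/M['m00'],M['m00'])
psi=.249+np.pi/2-.06
print('to SR hover',rel(s,[*SR,s['tcp_pos'][2]],psi),SR)
E
```

```text
18.05 [ 0.46521632 -0.01543832  0.34345861] [-0.   0.3 -0.6]
[[157 156 158 157 156 156 157 157 157 158 157 158 157 156 150 146 140 134
  132 129 127 128 128 128 130 128]
 [158 158 157 157 159 158 156 152 148 144 144 146 152 155 158 157 156 155
  149 144 138 132 127 128 129 128]
 [157 157 158 157 153 137 120 112 113 111 114 118 127 138 148 152 155 156
  157 157 156 151 146 138 132 128]
 [158 157 158 155 143 121 100  94  92  94  99 107 111 117 131 147 156 158
  157 159 158 156 148 134 126 128]
 [158 158 159 158 153 135 113 106 107 103  95  86  90 108 133 152 157 157
  158 158 153 138 115 106 120 126]
 [157 157 157 159 158 155 147 136 133 133 132 134 138 146 155 157 158 159
  156 147 125  93  88 107 125 128]
 [148 151 153 154 158 158 159 158 158 158 159 157 159 158 160 159 158 152
  135 107  80  74  91 114 127 128]]
scene6 282.28915662650604 180.80722891566265 83.0
scene1 282.21794871794873 181.01282051282053 78.0
to SR hover ([0.1, -69.7, 24.9], np.float64(-1.85)) [ 0.48375952 -0.0870874 ]
```

Request:
carry_out(targets=[0,-7,2,-0.187,0,0,-14,4,-0.374,0,0,-21,7,-0.561,0,0,-28,10,-0.748,0,0,-35,12,-0.935,0,0,-42,14,-1.122,0,0,-49,17,-1.309,0,0,-56,20,-1.496,0,0,-63,22,-1.683,0,0,-68,24,-1.85,0])

```text
time_s: 19.3
tcp_pos: [0.4817, -0.0852, 0.3404]
orientation: [[-0.003, -0.981, -0.193], [0.001, -0.193, 0.981], [-1.0, 0.003, 0.002]]
ft_force: [-0.6, -0.3, -0.5]
grip_width: 0.203
```

Request:
carry_out(targets=[20,0,0,0,0,50,0,0,0,0,60,0,0,0,0,63,0,0,0,0,63,0,0,0,0,63,0,0,0,0])

```text
time_s: 20.05
tcp_pos: [0.4829, -0.0854, 0.28]
orientation: [[0.002, -0.982, -0.188], [-0.001, -0.188, 0.982], [-1.0, -0.002, -0.001]]
ft_force: [-1.0, -0.7, -2.0]
grip_width: 0.202
```

```bash
python3 - <<'E'
from h import *
s,k=scene('scene7');R=s['orientation'];p=s['tcp_pos'];print(s['time_s'],p,s['ft_force'].round(1))
print(rel(s,[.4827,-.0852,.1824+.091],1.76),'tip pred',proj(k,p+R[:,0]*.1824),'slot',proj(k,[.4827,-.0852,.091]))
g=cv2.cvtColor(k['color'],cv2.COLOR_RGB2GRAY).astype(int)
for r in range(143,163): print(r,g[r,220:242].tolist())
E
```

```text
20.1 [ 0.48283663 -0.08534526  0.28000733] [-0.4 -0.8 -0.5]
([6.6, 0.1, 0.2], np.float64(0.0)) tip pred (np.float64(228.598105618828), np.float64(151.35154044199126)) slot (np.float64(228.96907084218088), np.float64(153.04173906701385))
143 [127, 128, 128, 128, 130, 129, 110, 84, 72, 87, 113, 126, 128, 128, 128, 129, 127, 129, 128, 128, 127, 128]
144 [128, 128, 127, 131, 135, 137, 120, 92, 73, 85, 113, 127, 131, 129, 128, 127, 130, 127, 128, 126, 129, 127]
145 [128, 129, 129, 138, 145, 148, 130, 100, 74, 88, 119, 134, 134, 132, 129, 129, 129, 127, 127, 127, 128, 128]
146 [127, 130, 136, 144, 152, 151, 132, 98, 73, 88, 124, 143, 143, 139, 134, 129, 128, 128, 128, 129, 127, 128]
147 [129, 136, 144, 151, 156, 153, 134, 103, 74, 83, 119, 144, 153, 151, 145, 139, 132, 129, 127, 126, 128, 129]
148 [134, 144, 150, 157, 157, 154, 140, 111, 80, 79, 110, 142, 155, 155, 154, 148, 143, 135, 132, 129, 128, 128]
149 [142, 151, 156, 157, 157, 155, 142, 115, 82, 77, 103, 136, 155, 157, 158, 156, 153, 147, 141, 133, 130, 128]
150 [150, 156, 157, 157, 156, 151, 129, 100, 73, 68, 92, 121, 142, 152, 156
[... 697 characters left out ...]
 157, 157]
157 [156, 157, 157, 156, 156, 154, 150, 142, 137, 133, 138, 142, 153, 156, 157, 157, 156, 157, 156, 156, 156, 156]
158 [157, 157, 156, 158, 157, 158, 158, 156, 153, 152, 153, 155, 156, 158, 157, 155, 157, 156, 156, 156, 157, 156]
159 [157, 157, 155, 156, 156, 158, 157, 158, 157, 157, 156, 157, 157, 157, 157, 156, 157, 156, 157, 156, 158, 156]
160 [157, 156, 154, 153, 151, 155, 153, 156, 158, 157, 157, 157, 156, 157, 156, 158, 156, 155, 157, 155, 156, 157]
161 [156, 152, 149, 148, 148, 149, 152, 155, 156, 157, 158, 156, 157, 157, 156, 158, 157, 156, 156, 158, 156, 157]
162 [153, 150, 148, 147, 146, 146, 148, 150, 153, 155, 157, 158, 156, 157, 158, 156, 156, 156, 156, 156, 157, 156]
```

Request:
carry_out(targets=[5,0.5,0,0,0,8,0.5,0,0,0,10,0.5,0,0,0,12,0.5,0,0,0,12,0.5,0,0,0,12,0.5,0,0,0])

```text
time_s: 20.85
tcp_pos: [0.4825, -0.0858, 0.2678]
orientation: [[0.002, -0.982, -0.188], [-0.001, -0.188, 0.982], [-1.0, -0.001, -0.002]]
ft_force: [-0.1, -2.5, 4.4]
grip_width: 0.2
```

Request:
carry_out(targets=[0,0,-0.6,0.12,0,0,0,-0.6,0.27,0,0,0,-0.6,0.42,0,0,0,-0.6,0.57,0,0,0,-0.6,0.72,0,0,0,-0.6,0.8,0,0,0,-0.6,0.8,0])

```text
time_s: 21.72
tcp_pos: [0.4817, -0.0861, 0.2678]
orientation: [[-0.001, -0.819, 0.573], [-0.001, 0.573, 0.819], [-1.0, -0.0, -0.001]]
ft_force: [-1.8, -2.6, 6.2]
grip_width: 0.207
```

```bash
python3 - <<'E'
from h import *
from bench import ctrl
s=ctrl.observe();R=s['orientation'];print(s['tcp_pos'],(R.T@s['ft_force']).round(2),(R.T@s['ft_torque']).round(3),np.arctan2(R[1,2],R[0,2]))
E
```

```text
[ 0.48173955 -0.08614573  0.26778303] [-6.16 -0.   -3.17] [-0.034  0.789 -0.074] 0.9603596707217968
```

Request:
carry_out(targets=[0,0,-1,0.12,0,0,0,-1,0.27,0,0,0,-1,0.42,0,0,0,-1,0.57,0,0,0,-1,0.72,0,0,0,-1,0.8,0,0,0,-1,0.84,0,0,0,-1,0.84,0])

```text
time_s: 22.72
tcp_pos: [0.481, -0.0861, 0.2678]
orientation: [[-0.001, -0.12, 0.993], [0.001, 0.993, 0.12], [-1.0, 0.001, -0.001]]
ft_force: [-1.4, -0.8, 7.7]
grip_width: 0.198
```

```bash
python3 - <<'E'
from h import *
for i in range(4):
    s,c=wcam('w7');R=s['orientation'];print(s['tcp_pos'].round(4),(R.T@s['ft_force']).round(2),(R.T@s['ft_torque']).round(3),np.arctan2(R[1,2],R[0,2]))
E
```

```text
[ 0.481  -0.0861  0.2678] [-7.67 -0.6  -1.48] [-0.055  0.498 -0.098] 0.11981853850767561
[ 0.4809 -0.0861  0.2677] [-7.27  0.55 -1.67] [-0.034  0.434 -0.056] 0.12002376465935871
[ 0.481  -0.0861  0.2677] [-7.95  0.79 -0.49] [ 0.008  0.478 -0.112] 0.12007231412564959
[ 0.481  -0.0861  0.2677] [-7.45  0.01 -1.41] [-0.071  0.448 -0.017] 0.1200510012889945
```

Request:
carry_out(targets=[0,0,0,0.06,0,0,0,0,0.08,0,0,0,0,0.08,0,0,0,0,0,0,0,0,0,-0.07,0,-1.5,0,0,-0.07,0,-1.5,0,0,-0.07,0])

```text
time_s: 23.8
tcp_pos: [0.4808, -0.086, 0.2681]
orientation: [[-0.002, -0.188, 0.982], [0.002, 0.982, 0.188], [-1.0, 0.002, -0.002]]
ft_force: [-0.2, -0.5, -1.4]
grip_width: 0.202
```

```bash
python3 - <<'E'
from h import *
for i in range(3):
    s,c=wcam('w8');R=s['orientation'];print(s['tcp_pos'].round(4),(R.T@s['ft_force']).round(2),(R.T@s['ft_torque']).round(3),np.arctan2(R[1,2],R[0,2]))
E
```

```text
[ 0.4808 -0.086   0.2681] [ 1.43 -0.42 -0.23] [ 0.     0.13  -0.075] 0.18917957799603924
[ 0.4808 -0.0861  0.2681] [ 0.68 -0.4  -0.34] [-0.046  0.165  0.01 ] 0.18929851281906754
[ 0.4809 -0.0862  0.2681] [ 0.65 -0.04  0.24] [-0.026  0.078 -0.024] 0.18943929837063916
```

Request:
carry_out(targets=[-1,0,0,0,0,-2,0,0,0,0,-3,0,0,0,0,-4,0,0,0,0,-5,0,0,0,0,-6,0,0,0,0,-7,0,0,0,0,-9,0,0,0,0,-12,0,0,0,0,-20,0,0,0,0])

```text
time_s: 25.2
tcp_pos: [0.4812, -0.0866, 0.2888]
orientation: [[-0.001, -0.189, 0.982], [0.0, 0.982, 0.189], [-1.0, 0.001, -0.001]]
ft_force: [1.2, 0.2, -2.3]
grip_width: 0.204
```

```bash
python3 - <<'E'
from h import *
s,k=scene('scene8');R=s['orientation'];print(s['time_s'],s['tcp_pos'],s['ft_force'].round(1))
for n in('scene6','scene8'):
    kk=dict(np.load(n+'.npz'));g=cv2.cvtColor(kk['color'],cv2.COLOR_RGB2GRAY).astype(int);print(g[179:191:3,290:300].tolist(), g[185:205:2,287].tolist())
E
```

```text
25.25 [ 0.48195613 -0.08686999  0.29008155] [-0.2 -0.3 -1.2]
[[149, 144, 138, 132, 127, 128, 129, 128, 128, 127], [158, 158, 158, 156, 151, 142, 133, 128, 128, 129], [158, 158, 153, 138, 115, 106, 120, 126, 129, 128], [150, 132, 102, 80, 89, 112, 127, 128, 130, 127]] [152, 157, 159, 159, 133, 95, 72, 69, 72, 70]
[[150, 144, 138, 132, 128, 127, 127, 127, 129, 128], [158, 158, 158, 157, 152, 143, 132, 128, 129, 127], [158, 158, 152, 135, 116, 107, 118, 125, 128, 127], [149, 131, 104, 80, 86, 114, 126, 129, 128, 128]] [151, 157, 158, 156, 135, 96, 69, 69, 69, 68]
```

Request:
carry_out(targets=[-30,-20,0,0,0,-60,-55,0,0,0,-60,-55,0,0,0,-60,-55,0,0,0,-60,-55,0,0,0])

```text
time_s: 25.88
tcp_pos: [0.4909, -0.1396, 0.3477]
orientation: [[-0.003, -0.189, 0.982], [0.002, 0.982, 0.189], [-1.0, 0.002, -0.002]]
ft_force: [-0.6, -0.2, -1.1]
grip_width: 0.199
```

```bash
python3 - <<'E'
from h import *
s,c=wcam('w9');R=s['orientation'];print(s['time_s'],s['tcp_pos'],s['ft_force'].round(1))
ims=[]
for S in(np.array([.4458,.0598]),np.array([.4818,-.0858])):
    u,v=proj(c,[*S,.091]);C,r,a,k,p=screw(c,u,v,h=22);print(u,v,C[:2]-S,r,'joint',-(a-.249),k)
    v0=max(int(v),30);u0=int(u);ims.append(cv2.resize(c['color'][v0-30:v0+30,u0-30:u0+30,::-1],(400,400),interpolation=cv2.INTER_CUBIC))
cv2.imwrite('pics/c7.png',np.hstack(ims))
E
```

```text
25.875 [ 0.49090052 -0.13961767  0.34767761] [-0.6 -0.2 -1.1]Traceback (most recent call last):
  File "<stdin>", line 5, in <module>
  File "h.py", line 25, in screw
    n,l,st,ce=cv2.connectedComponentsWithStats(m);k=1+np.argmax(st[1:,4])
                                                      ~~~~~~~~~^^^^^^^^^^
    return _wrapfunc(a, 'argmax', axis=axis, out=out, **kwds)
    return bound(*args, **kwds)
ValueError: attempt to get argmax of an empty sequence
```

```bash
python3 - <<'E'
from h import *
c=dict(np.load('w9.npz'));S=np.array([.4818,-.0858])
for h in(18,20,22):
    u,v=proj(c,[*S,.091]);C,r,a,k,p=screw(c,u,v,h=h);print(u,v,C[:2]-S,r,'joint',-(a-.249)%np.pi,k)
print(proj(c,[.4458,.0598,.091]))
from bench import ctrl
s=ctrl.observe();print('to hole',rel(s,[.519,-.2435,s['tcp_pos'][2]],-.03),s['tcp_pos'])
E
```

```text
256.38718418185186 118.75531399662877 [0.00142556 0.00094928] 10.631972312927246 joint 1.522567815582983 24.33303972486281
256.38718418185186 118.75531399662877 [0.00142556 0.00094928] 10.631972312927246 joint 1.522567815582983 24.33303972486281
256.38718418185186 118.75531399662877 [0.00142556 0.00094928] 10.631972312927246 joint 1.522567815582983 24.33303972486281
(np.float64(248.2832979890912), np.float64(-42.87434699149617))
to hole ([-0.2, -107.2, 7.7], np.float64(0.221)) [ 0.4910673  -0.13966526  0.34772516]
```

Request:
carry_out(targets=[0,-30,2,0.1,0,0,-65,5,0.22,0,0,-95,7,0.22,0,0,-107,7.5,0.22,0,0,-107,7.5,0.22,0,0,-107,7.5,0.22,0,0,-107,7.5,0.22,0])

```text
time_s: 26.8
tcp_pos: [0.5191, -0.2432, 0.3488]
orientation: [[-0.0, 0.029, 1.0], [0.001, 1.0, -0.029], [-1.0, 0.001, -0.0]]
ft_force: [0.1, 0.1, -1.1]
grip_width: 0.203
```

```bash
python3 - <<'E'
from h import *
s,k=scene('scene9');R=s['orientation'];p=s['tcp_pos'];print(s['time_s'],p,np.arctan2(R[1,2],R[0,2]),rel(s,[.519,-.2435,.1954],-.03))
print('tip pred',[np.round(proj(k,p+R[:,0]*h),1).tolist() for h in(.12,.15,.1824)],'hole pred',proj(k,[.519,-.2435,.105]))
ch=[np.round(proj(k,[*q,.105]),1).tolist() for q in((.5172,-.2943),)];print('mid hole',ch)
h0=dict(np.load('scene0.npz'));cv2.imwrite('pics/x.png',h0['color'])
u,v=[int(t) for t in proj(k,[.519,-.2435,.12])]
crop(k,u,v,30,12,'c8')
E
```

```text
26.85 [ 0.51923517 -0.24337106  0.34887022] -0.02896993073759474 ([153.5, -0.2, -0.2], np.float64(0.001))
tip pred [[168.2, 79.9], [170.8, 90.4], [173.5, 100.9]] hole pred (np.float64(178.12450999000762), np.float64(119.11599602489791))
mid hole [[167.5, 107.7]]
```

View pics/c8.png

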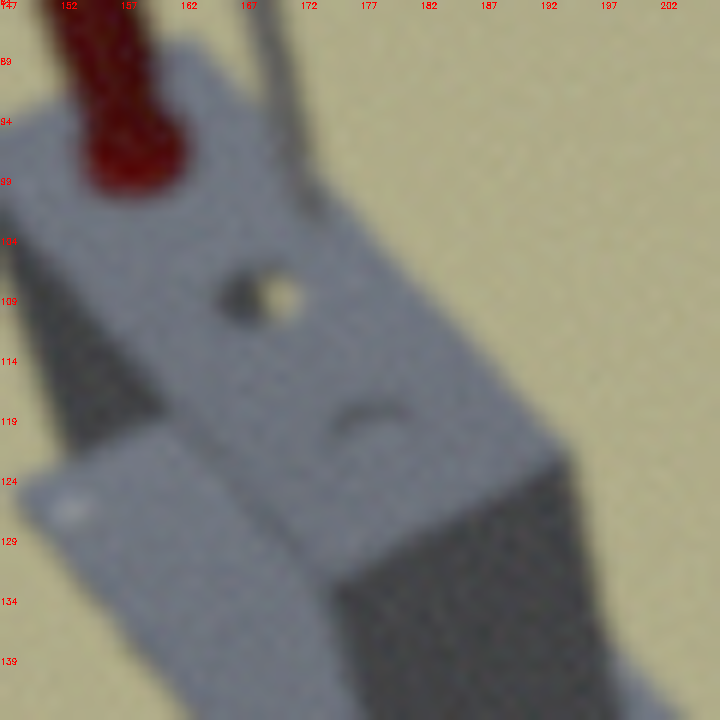

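The last crop shows the end hole at ~(178.0,120.2) and the tip at ~(173.1,101.9). Relative to the predictions the tip is over the hole within 1 mm, so I'll lower it.

Request:
carry_out(targets=[30,0,0,0,0,60,0,0,0,0,80,0,0,0,0,105,0,0,0,0,130,0,0,0,0,145,0,0,0,0,150,0,0,0,0,150,0,0,0,0])

```text
time_s: 27.85
tcp_pos: [0.5197, -0.2444, 0.199]
orientation: [[0.0, 0.03, 1.0], [-0.0, 1.0, -0.03], [-1.0, -0.0, 0.0]]
ft_force: [-0.0, -0.3, -1.5]
grip_width: 0.204
```

Request:
carry_out(targets=[2,0,0,0,0,3,0,0,0,0,3.5,0,0,0,0,3.5,0,0,0,0])

```text
time_s: 28.35
tcp_pos: [0.5196, -0.2445, 0.1958]
orientation: [[0.001, 0.03, 1.0], [-0.001, 1.0, -0.03], [-1.0, -0.001, 0.001]]
ft_force: [0.1, 0.6, 1.6]
grip_width: 0.205
```

Request:
carry_out(targets=[0,0,0,0,30,0,0,0,0,45,0,0,0,0,50,0,0,0,0,50,0,0,0,0,50,-20,0,0,0,50,-60,0,0,0,50,-110,0,0,0,50,-150,0,0,0,50,-150,0,0,0,50])

```text
time_s: 29.6
tcp_pos: [0.5208, -0.2453, 0.3491]
orientation: [[0.007, 0.03, 1.0], [-0.005, 1.0, -0.03], [-1.0, -0.005, 0.007]]
ft_force: [-0.6, -0.5, 0.1]
grip_width: 0.574
```

```bash
python3 - <<'E'
from h import *
s,c=wcam('w10');R=s['orientation'];print(s['time_s'],s['tcp_pos'],s['ft_force'].round(1),s['grip_width'])
_,k=scene('scene10')
a=dict(np.load('scene0.npz'))['color'].astype(int);b=k['color'].astype(int)
# driver bar & small driver in scene: compare to start
for n,(u0,u1,v0,v1) in dict(rack=(145,205,65,155),jar=(210,240,95,130),tape=(330,365,208,245),reel=(128,160,165,195),gland=(235,255,293,313)).items():
    d=np.abs(a-b).sum(2)[v0:v1,u0:u1];print(n,'changed px',(d>60).sum(),'of',d.size)
for n,q in(('start',a),('now',b)):
    m=(q[65:150,145:205].sum(2)<120);yy,xx=np.nonzero(m);g=q[100:125,160:192].sum(2)<130;y2,x2=np.nonzero(g);print(n,'bar dark centroid',160+x2.mean(),100+y2.mean(),g.sum())
g=cv2.cvtColor(c['color'],cv2.COLOR_RGB2GRAY).astype(int)
for r in(165,205): print(r,g[r,235:285].tolist())
gg=cv2.cvtColor(b.astype(np.uint8),cv2.COLOR_RGB2GRAY).astype(int);print(gg[179:191:3,290:300].tolist(),gg[185:205:2,287].tolist())
E
```

```text
29.6 [ 0.52081572 -0.245294    0.34913696] [-0.6 -0.5  0.1] 0.5741684904312572
rack changed px 281 of 5400
jar changed px 0 of 1050
tape changed px 0 of 1295
reel changed px 0 of 960
gland changed px 0 of 400
start bar dark centroid 176.01282051282053 113.05982905982906 234
now bar dark centroid 175.28991596638656 113.0672268907563 238
165 [96, 97, 97, 96, 97, 98, 93, 68, 54, 41, 39, 49, 63, 67, 70, 70, 68, 69, 68, 68, 69, 69, 71, 67, 62, 50, 43, 48, 54, 62, 87, 95, 94, 96, 93, 93, 93, 95, 93, 93, 93, 95, 94, 93, 96, 97, 95, 94, 102, 125]
205 [99, 101, 100, 100, 102, 100, 100, 99, 97, 82, 53, 46, 50, 54, 60, 58, 60, 59, 58, 61, 60, 59, 59, 57, 55, 48, 43, 58, 88, 96, 96, 95, 96, 97, 97, 97, 98, 98, 97, 96, 95, 95, 96, 98, 99, 98, 105, 129, 147, 150]
[[147, 140, 132, 127, 124, 123, 124, 123, 124, 123], [152, 154, 155, 153, 149, 139, 128, 126, 123, 122], [153, 152, 148, 133, 109, 105, 114, 123, 124, 123], [146, 127, 99, 76, 85, 108, 123, 121, 126, 123]] [148, 154, 155, 152, 130, 89, 67, 69, 67, 64]
```

Request:
carry_out(targets=[0,24,-6,-0.185,50,0,48,-12,-0.37,50,0,72,-18,-0.555,50,0,96,-24,-0.74,50,0,120,-30,-0.925,50,0,144,-36,-1.11,50,0,168,-42,-1.295,50,0,192,-48,-1.48,50,0,216,-52,-1.665,50,0,234,-55,-1.85,50])

```text
time_s: 30.95
tcp_pos: [0.4701, -0.0076, 0.3433]
orientation: [[-0.004, -0.967, -0.253], [0.001, -0.253, 0.967], [-1.0, 0.004, 0.002]]
ft_force: [-0.2, 0.8, 0.2]
grip_width: 0.575
```

Request:
carry_out(targets=[0,0,0,0,50,0,0,0,0,50])

```text
time_s: 31.2
tcp_pos: [0.4713, -0.0092, 0.3443]
orientation: [[-0.002, -0.97, -0.244], [0.0, -0.244, 0.97], [-1.0, 0.002, 0.0]]
ft_force: [0.3, -0.0, 0.1]
grip_width: 0.575
```

```bash
python3 - <<'E'
from h import *
s,c=wcam('w11');print(s['time_s'],s['tcp_pos'],s['ft_force'].round(1))
CC=[]
for S in([.44537,.05915],[.48204,-.08521]):
    u,v=proj(c,[*S,.091]);C,r,a,k,p=screw(c,u,v,h=18);CC.append(C);print(u,v,C[:2]-S,r,'joint',-(a-.249)%np.pi,k)
print(np.linalg.norm(CC[0]-CC[1]))
_,k=scene('scene11')
a=dict(np.load('scene0.npz'))['color'].astype(int);b=k['color'].astype(int);d=np.abs(a-b).sum(2)
print('rack diff',(d[65:155,145:200]>60).sum(),'small driver',(d[70:102,145:165]>60).sum())
for q in(a,b):
    g=q[100:125,160:192].sum(2)<130;y2,x2=np.nonzero(g);print('bar',160+x2.mean(),100+y2.mean(),g.sum())
E
```

```text
31.2 [ 0.47126927 -0.00920438  0.34434144] [ 0.3 -0.   0.1]
321.2739008699953 160.5890905471304 [0.00033773 0.00041301] 10.355427742004395 joint 1.6217232827183379 23.00433619521286
186.55937994195287 160.95850831834593 [ 6.17794078e-05 -5.49811850e-05] 10.404426574707031 joint 1.5281604997965546 30.005916008187402
0.1493307522273533
rack diff 237 small driver 0
bar 176.01282051282053 113.05982905982906 234
bar 175.33039647577093 113.18061674008811 227
```

```bash
python3 -c "
from bench import ctrl
print(ctrl.hand_in())"
```

```text
the job is handed in; nothing more can be done
None
```

I shut the lid, turned both screws clockwise to about their stops with the T-handle driver, hung the driver back in its end hole and handed the job in at about 31 s. No verdict was reported.

**What the last checks showed:**
- **Screws:** the wrist view read about 1.62 rad for the left and 1.53 rad for the right, good to roughly 0.05. The left is past its 1.571 limit, so the readings look slightly high, but both are above 1.4.
- **Lid:** the screw heads were within 0.6 mm of where they sat when the lid was first shut, so it is shut.
- **Driver:** its collar is down on the plate and it is within about 1 px of its starting place in the scene view. I did not measure its tilt separately.
- **Other things:** the jar, tape, reel, cable gland and small screwdriver showed no changed pixels. The gripper was clear of everything, with no contact force.

**What went wrong or disagreed:**
- **Left screw:** I turned the driver about 0.34 rad past the nominal stop without a clear rise in torque. The blade then jammed in the slot, and pulling it out lifted the lid by about 15 mm. I pressed the lid shut again with the driver tip before doing the right screw.
- **Right screw:** I backed the driver off slightly before lifting, and the lid stayed down. Its torque did not rise clearly at the stop either.
- **Cameras:** the wrist camera disagreed with the top view by about 2 mm, so I corrected the screw positions from the scene view and the contact forces.

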